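# Load a chocolate box into the spring pusher tray

## Task

Take the dark brown chocolate box with the gold ribbon off the slanted rest and load it into the black pusher tray: make room by pressing the red spring pusher back, and set it down fully home on the tray floor, upright, between the two grey dividers and between the yellow front lip and the pusher, with its label facing out over the yellow lip and the ribbon end at the bottom. Do not slam it or press it hard into the tray, let go of it so that the pusher holds it against the lip, and leave the white box, the jar and the bowl undisturbed.

Things in the scene. Friction and masses are not known exactly. Their poses are not given: they have to be found in the camera images.
- dark_box: The box to load: rigid dark brown carton 140 x 60 x 30 mm (x, y, z), about 0.2 kg, origin at its centre. x runs from the foot (gold ribbon 16 mm wide, centred at x = -30 mm) to the top end; z points out of the face with the paper label and gold seal. It starts on an easel of the rest, label up, top end higher: its x axis rises at 40 degrees, along the rest's +x.
- dark_box_label (a point): A point on the label face of the dark box: 12 mm from its centre towards the top, 15 mm out along its z.
- dark_box_top (a point): Centre of the top end face of the dark box (70 mm from its centre along x).
- white_box: Bystander: an identical cream-white carton with a red ribbon and seal (140 x 60 x 30 mm, same axes, origin at its centre), lying on the other easel. Leave it there.
- rest: Fixed wooden rest: base 150 x 240 x 12 mm, origin under its centre, with two easels 40 mm wide (narrower than the boxes, so fingers can pass beside a box) at y = +75 and -75 mm. Their tops rise towards +x at 40 degrees, 70 mm high at x = 0, with a low stop at the low end, 14 mm off the slope. Which box lies on which easel varies.
- tray: Fixed black tray 110 mm wide, origin at table level below the inner face of its yellow front lip, mid-width; x runs from lip to back, z up. Floor top z = 12 mm; lip x = -8 to 0, up to z = 37 mm; back wall x = 208 to 216. On it is clipped a lane: two grey dividers 8 mm thick, 37 mm high, 66 mm apart, pusher midway. Its middle lies anywhere from y = -12 to +12 mm and is not reported: look or feel.
- pusher (a joint): Travel in m of the red spring pusher in the lane, along the tray's +x: 0 (at rest, its face 10 mm behind the lip) to 0.125. A spring drives it towards the lip: about 4.8 N at 0, 7 N at 0.04. Its front plate is 40 mm wide, 6 mm thick and its top edge is 93 mm above the tray's origin.
- jar: Bystander: amber jar with a wooden lid, 72 mm diameter, 110 mm high; origin at the centre of its underside.
- bowl: Bystander: small white bowl, 90 mm diameter, 45 mm high; origin at the centre of its underside.
Things that resemble listed ones, but are neither listed nor needed, are in the scene too. What is shaped like the dark_box but orange or pink is not meant.

How it is judged:
By the outcome, as a careful person would: the job done as asked, in the order asked, and still so for the second after the job is handed in, with the robot touching nothing.
It also fails if it takes over 64 s, if anything falls off the work surface, if the arm or the gripper's body presses on something with over 40 N, if the wrist force passes 120 N, or if a joint passes its speed limit or range.

## Robot

A 6-joint arm with a two-finger parallel gripper is mounted at the origin on the work surface. World frame = base frame: x ahead of the robot, y to its left, z up, the work surface at z = 0. Lengths are in m, angles in degrees, forces in N, time in s.
With the tool pointing down it reaches from about 0.375 to 0.9 m from the base axis. Payload 3.1 kg.
Tool frame: the origin (TCP) lies at the very end of the fingers, on their centre line; the grasp point (between the pads) lies 19 mm behind it (bot.tcp_to_grasp is the distance from the TCP to the grasp point, in m); z points along the fingers, y is the line along which they close (so a half turn about z gives the same grasp; the last joint's range is limited). The gripper opens to 87 mm and grips with 3 to 60 N. Pads are 19 mm wide; open, the fingers measure 117 mm over their backs; the gripper's body (75 mm by 190 mm) begins 51 mm behind the grasp point.
Start: joints at [59.387, 30.224, 82.088, -0, 67.689, -10.227], TCP at [0.218, 0.586, 0.223] pointing down, gripper open.
Joint ranges: [-176.69, 176.69], [-43.24, 126.21], [12.49, 139.97], [-82, 262], [0, 151.66], [-163.58, 163.58]. Speed limits (degrees/s): [159.86, 159.86, 180, 180, 180, 180].

## Interface

Orientations are given as a 3x3 rotation matrix whose columns are the frame's x, y, z axes.
In Python, from rig import telemetry, capture, camera_info, job, bot gives the robot as it stands. The module is installed in compiled form; this text tells all that it offers.
- The arm moves only by the tool carry_out, never from a script. Its argument "deltas" is a list that holds one entry, the list of rows, each a list of 7 numbers: the shift along the tool's x, y, z scaled (see below), then the turn, a rotation vector about the tool's x, y, z scaled (see below), then the closure, from -1 (fully open) to 1 (shut). In form: [[[dx, dy, dz, ax, ay, az, claw], ...]]. A call has exactly 10 rows; each row is the pose to reach, as a shift and turn from the pose commanded when the call began, along the tool's axes at that moment, turning the shorter way round; what a row does not reach only later rows make up. The controller multiplies each number of a shift by 15 cm and each number of a turn by 360 degrees. A row lasts 1/12 s, in which the tool goes at most 41.7 mm and 7.16 degrees, less where a joint would pass 70% of its speed; a pose out of reach is approached as far as the arm can. A call with a number of a shift or a turn outside -1 to 1 is refused whole. A call with a gripper value outside its range is refused whole. The fingers move at their own pace and stop on an object; the grip force is fixed at half the most. Time passes only in rows, so rows that repeat a pose let the fingers close, or fill a call up. It gives the time, the measured TCP pose, the force, the opening and the grip force at its end, in the units of the state.
- telemetry.read_state(): the state, without advancing time (a new reading comes with each control period).
- capture(name): name is "side" or "top"; returns the picture (400x640x3 uint8, red, green, blue); there is no depth.
- camera_info(name): a dict with "mtx" (3x3 intrinsics, pixels), "cam_to_world" (4x4, takes a point from camera to world coordinates). Camera axes: x right, y down, z forward; pixel columns grow to the right and rows downward; lengths in m; the calibration is good to about 2 mm. A picture is of the moment at which its call begins. camera_info takes no time and is no camera call.
- job.hand_in(): hands the job in; it is judged then, once.
The state is a dict: "time_s": time; "joint_positions": joint angles; "qvel": joint speeds; "tau": joint torques, N m; "position": TCP position; "tcp_rot": TCP orientation; "force": force on the tool from outside, world axes, zero at the start; "moment": the same for the moment, N m; "opening": opening from 0.0 (shut) to 1.0 (fully open); "grasp_force": force on a finger pad.
Only numpy, scipy, OpenCV 4.12 (cv2) and the standard library are available. Lean on these libraries where they do the work, as an engineer would, in place of code of your own. Each camera call takes 0.05 s, during which the arm holds its last target. There are 200 camera calls.

## Working session

There is one attempt and no reset: what is moved stays moved. The work goes in short steps, Python scripts to look and compute and a tool call to move; the robot and the scene stay as the last step left them, time stands still between calls to the robot, and variables do not carry over. Pictures are saved under pics/ and viewed, at most 10 in all, crops included, and the job is handed in when it is done.

Besides the shell and the picture viewer there is one more tool, called after "Emit:" as a command line: name --argument value ..., lists and objects as JSON in quotes. carry_out: Moves the arm, as the interface text tells. Its arguments: {"type":"object","properties":{"deltas":{"type":"array","items":{"type":"array","items":{"type":"array","items":{"type":"number"}}}}},"required":["deltas"]}

```bash
mkdir -p pics && python3 - <<'E'
from rig import telemetry, capture, camera_info, job, bot
import cv2, numpy as np
np.set_printoptions(precision=4,suppress=True)
s=telemetry.read_state(); print(s)
print(bot.tcp_to_grasp,[a for a in dir(bot) if a[0]!='_'])
for n in ("side","top"):
    im=capture(n); cv2.imwrite(f"pics/{n}0.png",im[:,:,::-1]); c=camera_info(n); print(n,c["mtx"],c["cam_to_world"])
E
```

```text
{'time_s': 0.0, 'joint_positions': array([ 59.3853,  30.2794,  82.157 ,  -0.0005,  67.6894, -10.2267]), 'qvel': array([-0.1477,  0.1379,  0.0417,  0.0951, -0.0426, -0.1103]), 'tau': array([  0.0002, -44.0037, -17.6597,   0.0635,   0.0579,  -0.0002]), 'position': array([0.2173, 0.5852, 0.2216]), 'tcp_rot': array([[-0.9374,  0.3484, -0.0011],
       [ 0.3484,  0.9374, -0.0019],
       [ 0.0004, -0.0022, -1.    ]]), 'force': array([-0.4157, -0.3318,  0.2423]), 'moment': array([ 0.0291,  0.0532, -0.0276]), 'grasp_force': 0.0, 'opening': 1.0001200101787993}
0.0187 ['PlanningError', 'tcp_to_grasp']
side [[361.7281   0.     323.8105]
 [  0.     361.7281 200.0247]
 [  0.       0.       1.    ]] [[ 0.894  -0.1993  0.4012  0.2203]
 [-0.4472 -0.4507  0.7726 -0.5931]
 [ 0.0269 -0.8701 -0.4921  0.489 ]
 [ 0.      0.      0.      1.    ]]
top [[496.5037   0.     324.3701]
 [  0.     496.5037 194.2753]
 [  0.       0.       1.    ]] [[-0.0141 -0.9872  0.1588  0.3706]
 [-0.9998  0.0123 -0.0122  0.0094]
 [ 0.0101 -0.1589 -0.9872  1.2093]
 [ 0.      0.      0.      1.    ]]
```

View pics/side0.png

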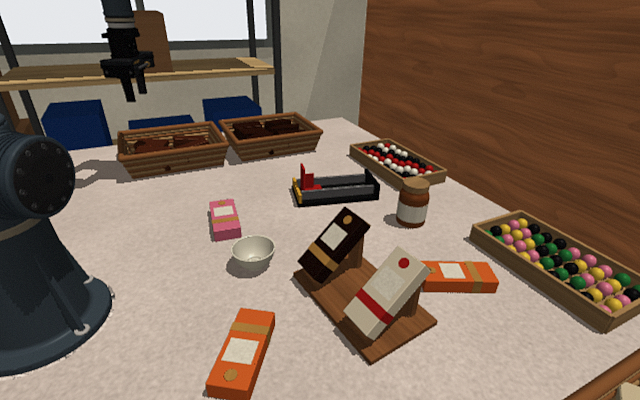

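View pics/top0.png

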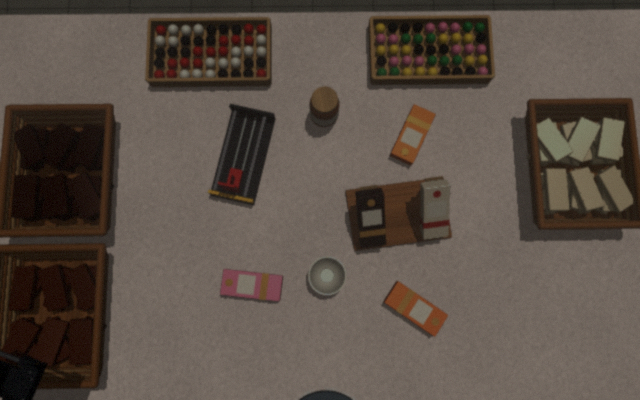

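Top view: dark box at (371,217) and white box at (434,210) on the rest, tray at (243,155) with its yellow lip at (231,197), jar at (324,105), bowl at (326,277). 

Things that could be taken for the dark box: brown cartons in the baskets at (60,170) and (55,310), orange boxes at (413,135) and (415,307), and the pink box at (251,285). The only dark carton with a gold ribbon on the rest is at (371,217), which is (335,245) in the side view. I'll check it in a close crop.

```bash
python3 - <<'E'
import cv2, numpy as np
t=cv2.imread("pics/top0.png")[95:255,205:465]; s=cv2.imread("pics/side0.png")[160:350,285:445]
t=cv2.resize(t,None,fx=3,fy=3,interpolation=cv2.INTER_CUBIC)[:, :]
t=cv2.resize(cv2.imread("pics/top0.png")[98:255,205:395],None,fx=2.1,fy=2.1,interpolation=cv2.INTER_CUBIC)
t=cv2.convertScaleAbs(t,alpha=2,beta=10)
s=cv2.resize(s,None,fx=2.5,fy=2.5,interpolation=cv2.INTER_CUBIC);s=cv2.convertScaleAbs(s,alpha=1.5,beta=10)
c=np.zeros((max(t.shape[0],s.shape[0]),t.shape[1]+s.shape[1],3),np.uint8);c[:t.shape[0],:t.shape[1]]=t;c[:s.shape[0],t.shape[1]:]=s
cv2.imwrite("pics/crop1.png",c);print(c.shape,t.shape,s.shape)
E
```

```text
(475, 799, 3) (330, 399, 3) (475, 400, 3)
```

View pics/crop1.png

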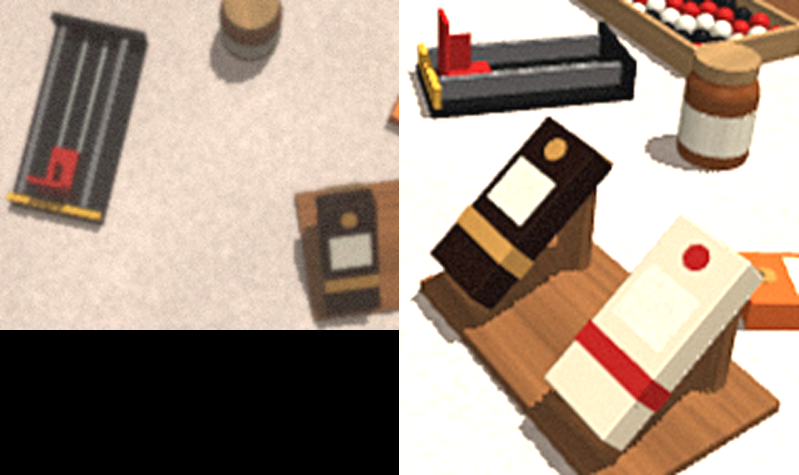

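The crop confirms it: dark carton with gold ribbon at the foot, label, and gold seal towards the upper end. The tray's yellow lip faces the robot, with the red pusher behind it. Next I measure with masks and two-view rays.

```bash
cat > h.py <<'E'
import cv2, numpy as np
from rig import telemetry, capture, camera_info
np.set_printoptions(precision=4,suppress=True,linewidth=150)
C={n:camera_info(n) for n in("side","top")}
def ray(n,p):
    T=np.array(C[n]["cam_to_world"]);d=T[:3,:3]@np.linalg.solve(np.array(C[n]["mtx"]),[p[0],p[1],1.]);return T[:3,3],d/np.linalg.norm(d)
def plane(n,p,z):
    o,d=ray(n,p);return o+d*(z-o[2])/d[2]
def tri(ps,pt):
    a,u=ray("side",ps);b,v=ray("top",pt)
    k=np.linalg.lstsq(np.c_[u,-v],b-a,rcond=None)[0];A=a+k[0]*u;B=b+k[1]*v
    return (A+B)/2,np.linalg.norm(A-B)*1000
def proj(n,X):
    T=np.linalg.inv(np.array(C[n]["cam_to_world"]));p=np.array(C[n]["mtx"])@(T[:3,:3]@X+T[:3,3]);return p[:2]/p[2]
def blobs(im,roi,lo,hi,amin=8):
    x0,y0,x1,y1=roi;h=cv2.cvtColor(im[y0:y1,x0:x1],cv2.COLOR_BGR2HSV);m=cv2.inRange(h,lo,hi)
    n,l,st,c=cv2.connectedComponentsWithStats(m)
    return sorted([(int(st[i,4]),c[i]+[x0,y0],cv2.boxPoints(cv2.minAreaRect(np.argwhere(l==i)[:,::-1].astype(np.float32)))+[x0,y0]) for i in range(1,n) if st[i,4]>=amin],key=lambda t:-t[0])
E
python3 - <<'E'
from h import *
t=cv2.imread("pics/top0.png");s=cv2.imread("pics/side0.png")
for n,im,rb,rt in(("side",s,(295,200,372,290),(285,155,385,210)),("top",t,(354,182,388,250),(205,98,280,210))):
    print(n)
    for nm,r,lo,hi in(("label",rb,(0,0,90),(180,75,255)),("gold",rb,(10,100,70),(30,255,255)),("yellow",rt,(20,150,90),(32,255,255)),("red",rt,(0,150,60),(6,255,255)),("redhi",rt,(174,150,60),(180,255,255)),("grey",rt,(0,0,45),(180,60,85))):
        for b in blobs(im,r,lo,hi)[:4]: print(nm,b[0],b[1].round(1),b[2].round(1).tolist())
E
```

```text
side
label 2197 [327.2 225.2] [[295.0, 201.0], [371.0, 201.0], [371.0, 270.0], [295.0, 270.0]]
label 400 [333.4 235.8] [[319.3, 238.1], [333.6, 221.4], [347.5, 233.3], [333.2, 250.0]]
label 68 [368.1 285. ] [[363.0, 278.0], [371.0, 278.0], [371.0, 289.0], [363.0, 289.0]]
label 47 [297.6 285.5] [[295.0, 289.0], [295.0, 279.0], [303.0, 279.0], [303.0, 289.0]]
gold 850 [351.4 277.6] [[318.9, 288.8], [364.5, 255.2], [378.7, 274.4], [333.1, 308.1]]
gold 316 [322.8 256.7] [[306.6, 247.8], [312.8, 241.2], [338.6, 265.3], [332.4, 272.0]]
gold 64 [347.  219.2] [[343.0, 215.0], [351.0, 215.0], [351.0, 223.0], [343.0, 223.0]]
gold 16 [346.6 256.3] [[344.0, 258.0], [347.1, 253.4], [349.4, 254.9], [346.3, 259.5]]
yellow 12 [299.  191.9] [[296.2, 188.4], [297.8, 187.6], [301.4, 194.8], [299.8, 195.6]]
yellow 8 [293.9 179.2] [[293.0, 178.0], [295.0, 178.0], [295.0, 181.0], [293.0, 181.0]]
red 243 [308.1 180.8] [[301.0, 164.0], [321.0, 164.0], [321.0, 189.0], [301.0, 189.0]]
red 38 [380.2 157.5] [[373.2, 156.6], [375.2, 152.6], [384.8, 157.4], [382.8, 161.4]]
grey 561 [337.7 191.8] [[300.8, 189.6], 
[... 578 characters left out ...]
]
gold 86 [375.4 232.2] [[361.0, 229.0], [387.0, 229.0], [387.0, 235.0], [361.0, 235.0]]
gold 20 [370.8 202.4] [[368.0, 203.0], [371.5, 199.5], [374.0, 202.0], [370.5, 205.5]]
gold 8 [355.4 189.5] [[354.0, 189.0], [358.0, 189.0], [358.0, 191.0], [354.0, 191.0]]
red 224 [232.8 178.2] [[217.6, 183.7], [221.6, 165.6], [242.1, 170.1], [238.1, 188.2]]
grey 718 [233.5 160. ] [[208.3, 199.0], [229.3, 102.5], [276.6, 112.8], [255.6, 209.3]]
grey 262 [254.  156.8] [[242.4, 195.4], [262.0, 116.2], [265.5, 117.1], [245.9, 196.2]]
grey 148 [248.5 144.5] [[240.5, 169.4], [253.2, 119.5], [256.2, 120.3], [243.5, 170.1]]
grey 135 [239.1 141.9] [[231.4, 165.8], [244.0, 117.5], [246.7, 118.2], [234.1, 166.5]]
```

```bash
python3 - <<'E'
from h import *
for nm,a,b in(("label",(333.4,235.8),(371.6,217.5)),("seal",(347,219.2),(370.8,202.4))):
    print(nm,*tri(a,b))
L,_=tri((333.4,235.8),(371.6,217.5));S,_=tri((347,219.2),(370.8,202.4));d=S-L;print(np.linalg.norm(d),np.degrees(np.arctan2(d[2],np.hypot(*d[:2]))),np.degrees(np.arctan2(d[1],d[0])))
t=cv2.convertScaleAbs(cv2.imread("pics/top0.png"),alpha=2.2);s=cv2.convertScaleAbs(cv2.imread("pics/side0.png"),alpha=1.4)
a=cv2.resize(t[100:210,205:280],None,fx=5,fy=5,interpolation=cv2.INTER_CUBIC);b=cv2.resize(s[155:212,285:390],None,fx=4,fy=4,interpolation=cv2.INTER_CUBIC)
c=np.zeros((550,375+420,3),np.uint8);c[:,:375]=a;c[:228,375:]=b;
d=cv2.resize(t[180:252,350:450],None,fx=4,fy=4,interpolation=cv2.INTER_CUBIC);c[250:250+288,385:785]=d;cv2.imwrite("pics/crop2.png",c)
E
```

```text
label [ 0.4944 -0.1097  0.0991] 1.09942482045021
seal [ 0.5246 -0.1058  0.1258] 1.9550498095091093
0.040428525615856165 41.26541591253656 7.293380124045551
```

View pics/crop2.png

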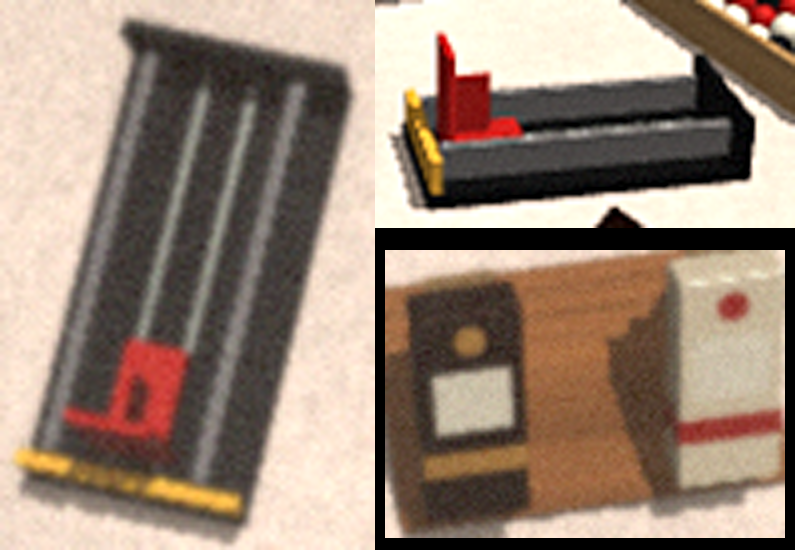

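Dividers run (235,112)→(214,189) and (264,118)→(246,195), with the lip from (209,192) to (253,201). The lane sits left of mid-tray. I'll refine the lines by sub-pixel peaks, and the rest's heading.

```bash
python3 - <<'E'
from h import *
t=cv2.imread("pics/top0.png");s=cv2.imread("pics/side0.png")
g=t.astype(float).mean(2)
L={k:[] for k in "lrab"}
pred={"l":((235,112),(214,189)),"r":((264.4,118),(246,195)),"a":((246,118),(233,167)),"b":((255,120),(243,170))}
for k,(p,q) in pred.items():
    for r in range(p[1]+4,q[1]-4):
        x=p[0]+(q[0]-p[0])*(r-p[1])/(q[1]-p[1]);c=np.arange(int(x)-3,int(x)+5);w=g[r,c];w=np.clip(w-np.sort(w)[3],0,None);L[k].append(((w*c).sum()/w.sum(),r))
W={}
for k,z in(("l",.037),("r",.037),("a",.014),("b",.014)):
    P=np.array(L[k]);f=np.polyfit(P[:,1],P[:,0],1);res=P[:,0]-np.polyval(f,P[:,1]);ok=abs(res)<.8;f=np.polyfit(P[ok,1],P[ok,0],1)
    r0,r1=P[0,1],P[-1,1];A=plane("top",(np.polyval(f,r0),r0),z);B=plane("top",(np.polyval(f,r1),r1),z);W[k]=(B,A)
    d=A-B;print(k,res[ok].std(),B,A,np.degrees(np.arctan2(d[1],d[0])))
def lat(k,o,u): 
    n=np.array([-u[1],u[0]]);return [float(n@(X[:2]-o)) for X in W[k]]
ya=np.radians(np.mean([np.degrees(np.arctan2(*(W[k][1]-W[k][0])[1::-1])) for k in "lrab"]));u=np.array([np.cos(ya),np.sin(ya)])
print("yaw",np.degrees(ya))
# yellow lip
h=cv2.cvtColor(t,cv2.COLOR_BGR2HSV)
for n,im,roi in(("top",t,(203,185,262,210)),("side",s,(286,172,306,208))):
    for b in blobs(im,roi,(18,110,60),(35,255,255),6)[:3]: print(n,"lip",b[0],b[1],b[2].round(1).tolist())
o=W["r"][0][:2]
for k in W: print(k,np.round(lat(k,o,u),4))
m=cv2.inRange(h,(4,60,40),(18,255,200));m[:, :335]=0;m[:,465:]=0;m[:170]=0;m[260:]=0
c=max(cv2.findContours(m,0,2)[0],key=cv2.contourArea);hu=cv2.convexHull(c);ap=cv2.approxPolyDP(hu,3,True)[:,0];print("rest",ap.tolist())
for p in ap: print(p,plane("top",p,.012))
print("div front tri",tri((301.5,191.5),(246,195)))
E
```

```text
l 0.46229922936118917 [0.5874 0.2594 0.037 ] [0.7561 0.216  0.037 ] -14.395537481141263
r 0.12993322000323956 [0.5719 0.1831 0.037 ] [0.7401 0.1429 0.037 ] -13.443118330667424
a 0.0738737724497788 [0.6461 0.2156 0.014 ] [0.7478 0.1916 0.014 ] -13.296698433004183
b 0.08183601059821205 [0.6382 0.1929 0.014 ] [0.7424 0.1681 0.014 ] -13.382345594141713
yaw -13.629424959738644
top lip 91 [241.5604 198.1319] [[227.5, 197.2], [228.4, 193.0], [252.6, 198.4], [251.6, 202.6]]
top lip 58 [215.7414 192.5862] [[207.5, 192.7], [208.3, 188.7], [226.7, 192.3], [225.9, 196.4]]
side lip 124 [297.0484 190.4274] [[290.3, 177.9], [295.4, 176.2], [304.0, 202.0], [298.9, 203.7]]
l [0.0777 0.0754]
r [0.     0.0006]
a [0.0491 0.0497]
b [0.0251 0.0256]
rest [[443, 177], [451, 237], [375, 249], [353, 248], [346, 190]]
[443 177] [ 0.6026 -0.2982  0.012 ]
[451 237] [ 0.4548 -0.3099  0.012 ]
[375 249] [ 0.4285 -0.1252  0.012 ]
[353 248] [ 0.4316 -0.0724  0.012 ]
[346 190] [ 0.5731 -0.0585  0.012 ]
div front tri (array([0.5581, 0.1828, 0.0359]), np.float64(3.9231603220770865))
```

Lane yaw is about -13.4°, with dividers at z ≈ 36-37 mm and rails and divider agreeing on the lane's middle. Box centre is about (0.495,-0.110,0.080), yaw about 7.3° and slope 41°, which matches the rest geometry. Now a planning helper.

```bash
cat >> h.py <<'E'
from scipy.spatial.transform import Rotation as Ro
g0=0.0187
def toolR(yaw,down):  # tool points 'down' deg below horizontal along heading yaw, closes along lateral
    a,b=np.radians([yaw,down]);z=np.array([np.cos(a)*np.cos(b),np.sin(a)*np.cos(b),-np.sin(b)]);y=np.array([-np.sin(a),np.cos(a),0]);return np.c_[np.cross(y,z),y,z]
def delta(G,R,msg=""):  # grasp point target
    s=telemetry.read_state();p,R0=np.array(s["position"]),np.array(s["tcp_rot"]);t=np.array(G)+R[:,2]*g0
    print(msg,"shift",(R0.T@(t-p)/.15).round(3),"turn",(Ro.from_matrix(R0.T@R).as_rotvec()/(2*np.pi)).round(4),"mm",np.linalg.norm(t-p)*1000)
def boxax(yaw=7.3,el=40):
    a,e=np.radians([yaw,el]);x=np.array([np.cos(a)*np.cos(e),np.sin(a)*np.cos(e),np.sin(e)]);y=np.array([-np.sin(a),np.cos(a),0]);return x,y,np.cross(x,y)
LP=np.array([.6646,.1990]);LU=np.array([np.cos(np.radians(-13.4)),np.sin(np.radians(-13.4))]);LN=np.array([-LU[1],LU[0]])
E
python3 - <<'E'
from h import *
x,y,z=boxax();c=np.array([.4949,-.1097,.0799]);G=c-8e-3*x;print("grasp",G)
R=toolR(7.3,75)
delta([.40,.25,.27],toolR(30,88),"via");delta(G-.10*R[:,2],R,"pre");delta(G,R,"grasp")
# lip inner face along lane
for p in((208.3,188.2),(226.7,191.8),(228.4,192.5),(252.6,197.9)):
    P=plane("top",p,.037);d=P[:2]-LP;print("lip",P,"s",d@LU,"n",d@LN)
E
```

```text
grasp [ 0.4888 -0.1105  0.0748]
via shift [-1.923 -1.668 -0.195] turn [-0.0027 -0.0054 -0.1399] mm 382.9382054412331
pre shift [-3.188 -3.782  0.462] turn [-0.0104 -0.041  -0.0764] mm 745.1751520323214
grasp shift [-3.341 -3.7    1.106] turn [-0.0104 -0.041  -0.0764] mm 766.0082082217311
lip [0.5774 0.2721 0.037 ] s -0.10181881810147611 n 0.05090755944056391
lip [0.5681 0.2281 0.037 ] s -0.10063183540769094 n 0.005909142845611587
lip [0.5663 0.224  0.037 ] s -0.10138427029975892 n 0.0015347836752239268
lip [0.5526 0.1662 0.037 ] s -0.1013844875836647 n -0.057910315820749396
```

Emit:
carry_out --deltas '[[[-0.1,-0.1,-0.1,0,0,0,-1],[-0.25,-0.3,-0.2,0,0,0,-1],[-0.4,-0.5,-0.25,0,0,0,-1],[-0.55,-0.7,-0.25,0,0,0,-1],[-0.7,-0.85,-0.25,0,0,0,-1],[-0.8,-0.95,-0.25,0,0,0,-1],[-0.8,-1,-0.25,0,0,0,-1],[-0.8,-1,-0.25,0,0,0,-1],[-0.8,-1,-0.25,0,0,0,-1],[-0.8,-1,-0.25,0,0,0,-1]]]'

```text
time_s: 0.93
position: [0.2777, 0.4045, 0.2601]
tcp_rot: [[-0.938, 0.348, 0.0], [0.348, 0.938, 0.001], [0.0, 0.001, -1.0]]
force: [0.5, -0.3, -0.2]
opening: 1.0
grasp_force: 0.0
```

Emit:
carry_out --deltas '[[[-0.15,-0.2,0,0,0,0,-1],[-0.3,-0.4,0,0,0,0,-1],[-0.45,-0.6,0,0,0,0,-1],[-0.6,-0.8,0,0,0,0,-1],[-0.75,-0.95,0,0,0,0,-1],[-0.8,-1,0,0,0,0,-1],[-0.8,-1,0,0,0,0,-1],[-0.8,-1,0,0,0,0,-1],[-0.8,-1,0,0,0,0,-1],[-0.8,-1,0,0,0,0,-1]]]'

```text
time_s: 1.77
position: [0.3377, 0.2223, 0.26]
tcp_rot: [[-0.938, 0.346, -0.0], [0.346, 0.938, 0.0], [0.0, 0.0, -1.0]]
force: [0.2, 0.2, 0.3]
opening: 0.998
grasp_force: 0.0
```

Emit:
carry_out --deltas '[[[-0.15,-0.2,0,0,0,0,-1],[-0.3,-0.4,0,0,0,0,-1],[-0.45,-0.6,0,0,0,0,-1],[-0.6,-0.8,0,0,0,0,-1],[-0.75,-0.95,0,0,0,0,-1],[-0.8,-1,0,0,0,0,-1],[-0.8,-1,0,0,0,0,-1],[-0.8,-1,0,0,0,0,-1],[-0.8,-1,0,0,0,0,-1],[-0.8,-1,0,0,0,0,-1]]]'

```text
time_s: 2.6
position: [0.3973, 0.0403, 0.2599]
tcp_rot: [[-0.938, 0.346, -0.001], [0.346, 0.938, 0.001], [0.001, 0.0, -1.0]]
force: [-0.7, -0.3, 0.2]
opening: 1.002
grasp_force: 0.0
```

```bash
python3 - <<'E'
from h import *
x,y,z=boxax();c=np.array([.4949,-.1097,.0799]);G=c-8e-3*x;R=toolR(7.3,75)
s=telemetry.read_state();print(s["time_s"],s["position"],s["joint_positions"]);delta(G-.10*R[:,2],R,"pre")
E
```

```text
2.6 [0.3973 0.0403 0.2599] [-10.3634   9.3976 109.4624   0.0295  61.2109 -80.1389]
pre shift [-0.796 -0.797  0.709] turn [-0.0099 -0.0411 -0.0761] mm 199.73532715674807
```

Emit:
carry_out --deltas '[[[-0.1,-0.1,0,-0.001,-0.004,-0.008,-1],[-0.25,-0.25,0,-0.003,-0.01,-0.02,-1],[-0.4,-0.4,0,-0.005,-0.02,-0.038,-1],[-0.55,-0.55,0,-0.007,-0.028,-0.053,-1],[-0.7,-0.7,0.1,-0.009,-0.036,-0.068,-1],[-0.796,-0.797,0.25,-0.0099,-0.0411,-0.0761,-1],[-0.796,-0.797,0.4,-0.0099,-0.0411,-0.0761,-1],[-0.796,-0.797,0.55,-0.0099,-0.0411,-0.0761,-1],[-0.796,-0.797,0.68,-0.0099,-0.0411,-0.0761,-1],[-0.796,-0.797,0.709,-0.0099,-0.0411,-0.0761,-1]]]'

```text
time_s: 3.43
position: [0.4667, -0.1127, 0.151]
tcp_rot: [[-0.959, -0.126, 0.253], [-0.121, 0.992, 0.036], [-0.255, 0.004, -0.967]]
force: [-0.1, 1.2, 0.1]
opening: 0.994
grasp_force: 0.0
```

```bash
python3 - <<'E'
from h import *
x,y,z=boxax();c=np.array([.4949,-.1097,.0799]);G=c-8e-3*x;R=toolR(7.3,75)
s=telemetry.read_state();print(s["time_s"],s["position"],s["joint_positions"]);delta(G,R,"grasp")
t=capture("top");s=capture("side");cv2.imwrite("pics/top1.png",t[:,:,::-1]);cv2.imwrite("pics/side1.png",s[:,:,::-1])
a=cv2.convertScaleAbs(cv2.resize(t[165:265,330:460,::-1],None,fx=3,fy=3,interpolation=cv2.INTER_CUBIC),alpha=2.2);b=cv2.resize(s[130:350,270:450,::-1],None,fx=2.2,fy=2.2,interpolation=cv2.INTER_CUBIC)
o=np.zeros((484,390+396,3),np.uint8);o[:300,:390]=a;o[:,390:]=b;cv2.imwrite("pics/c3.png",o)
E
```

```text
3.4333 [ 0.4667 -0.1127  0.151 ] [ -33.3698   22.4341  116.8648   19.1713   30.9259 -146.2252]
grasp shift [-0.014 -0.006  0.654] turn [ 0.0005 -0.0006 -0.0003] mm 98.09898060940583
```

View pics/c3.png

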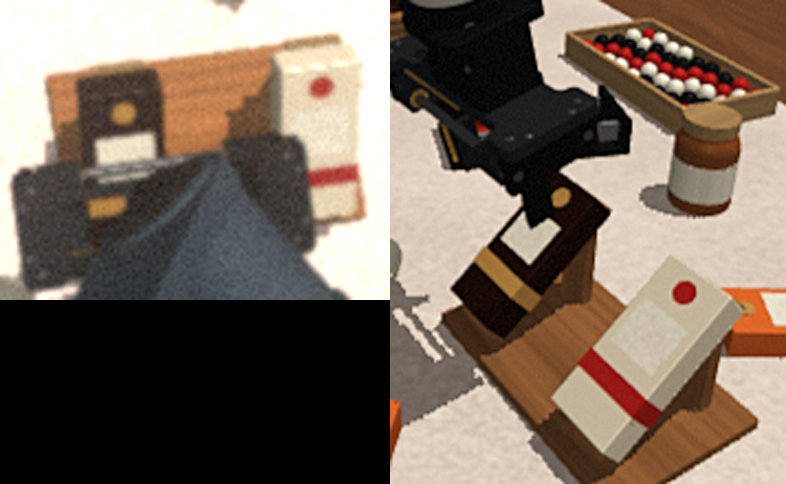

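The gripper (left crop, centre about (165,230)) straddles the dark box and its body clears the white box. Descend and close.

Emit:
carry_out --deltas '[[[-0.014,-0.006,0.08,0,0,0,-1],[-0.014,-0.006,0.2,0,0,0,-1],[-0.014,-0.006,0.32,0,0,0,-1],[-0.014,-0.006,0.44,0,0,0,-1],[-0.014,-0.006,0.52,0,0,0,-1],[-0.014,-0.006,0.58,0,0,0,-1],[-0.014,-0.006,0.63,0,0,0,-1],[-0.014,-0.006,0.654,0,0,0,-1],[-0.014,-0.006,0.654,0,0,0,-1],[-0.014,-0.006,0.654,0,0,0,-1]]]'

```text
time_s: 4.37
position: [0.4966, -0.1125, 0.0602]
tcp_rot: [[-0.958, -0.125, 0.259], [-0.121, 0.992, 0.031], [-0.261, -0.002, -0.965]]
force: [0.9, -0.0, -0.5]
opening: 1.0
grasp_force: 0.0
```

Emit:
carry_out --deltas '[[[0,0,0,0,0,0,-0.6],[0,0,0,0,0,0,-0.5],[0,0,0,0,0,0,-0.4],[0,0,0,0,0,0,-0.3],[0,0,0,0,0,0,0],[0,0,0,0,0,0,0.5],[0,0,0,0,0,0,1],[0,0,0,0,0,0,1],[0,0,0,0,0,0,1],[0,0,0,0,0,0,1]]]'

```text
time_s: 5.2
position: [0.4959, -0.1119, 0.0597]
tcp_rot: [[-0.958, -0.125, 0.258], [-0.12, 0.992, 0.033], [-0.26, 0.0, -0.966]]
force: [1.6, 4.1, 5.6]
opening: 0.687
grasp_force: 30.0
```

Emit:
carry_out --deltas '[[[-0.01,0,-0.04,0,0,0,1],[-0.03,0,-0.1,0,0,0,1],[-0.05,0,-0.2,0,0,0,1],[-0.08,0,-0.32,0,0,0,1],[-0.12,0,-0.46,0,0,0,1],[-0.16,0,-0.6,0,0,0,1],[-0.2,0,-0.74,0,0,0,1],[-0.23,0,-0.86,0,0,0,1],[-0.24,0,-0.9,0,0,0,1],[-0.24,0,-0.9,0,0,0,1]]]'

```text
time_s: 6.03
position: [0.4964, -0.1134, 0.2003]
tcp_rot: [[-0.957, -0.125, 0.261], [-0.122, 0.992, 0.029], [-0.262, -0.004, -0.965]]
force: [0.6, 0.0, -2.0]
opening: 0.691
grasp_force: 30.0
```

```bash
python3 - <<'E'
from h import *
R=toolR(-13.4,25);s=telemetry.read_state();print(s["time_s"],s["position"],s["opening"],s["grasp_force"],s["force"])
lip=LP-.1013*LU
P=lambda x,z,n=0:np.r_[lip+x*LU+n*LN,z]
print(P(-.02,.107))
delta(P(-.06,.20),R,"hover");delta([.42,.0,.22],toolR(0,50),"via")
E
```

```text
6.0333 [ 0.4964 -0.1134  0.2003] 0.6912857896513123 29.996146343182772 [ 0.5627  0.045  -1.9986]
[0.5466 0.2271 0.107 ]
hover shift [-0.443  2.264  0.168] turn [ 0.0375 -0.1366  0.0455] mm 347.0248747802829
via shift [ 0.31   0.803 -0.124] turn [ 0.0087 -0.0687  0.0181] mm 130.48261828673517
```

Emit:
carry_out --deltas '[[[0.0,0.08,-0.03,0.002,-0.006,0.002,1],[0.0,0.2,-0.06,0.004,-0.014,0.005,1],[0.0,0.32,-0.1,0.006,-0.022,0.008,1],[0.0,0.44,-0.12,0.008,-0.03,0.011,1],[0.0,0.56,-0.12,0.011,-0.038,0.014,1],[0.0,0.68,-0.12,0.013,-0.046,0.017,1],[0.0,0.8,-0.12,0.015,-0.054,0.02,1],[0.0,0.9,-0.12,0.017,-0.062,0.022,1],[0.0,0.97,-0.12,0.018,-0.066,0.023,1],[0.0,1,-0.12,0.019,-0.068,0.023,1]]]'

```text
time_s: 6.87
position: [0.4742, 0.0425, 0.2337]
tcp_rot: [[-0.787, 0.06, 0.613], [0.019, 0.997, -0.073], [-0.616, -0.046, -0.786]]
force: [-0.1, -0.5, -2.1]
opening: 0.687
grasp_force: 30.0
```

```bash
cat >> h.py <<'E'
lip=LP-.1013*LU
P=lambda x,z,n=0:np.r_[lip+x*LU+n*LN,z]
E
python3 - <<'E'
from h import *
R=toolR(-13.4,25);s=telemetry.read_state();print(s["time_s"],s["position"],s["joint_positions"])
delta(P(-.06,.20),R,"hover")
E
```

```text
6.8667 [0.4742 0.0425 0.2337] [  -9.4116   11.3606  129.8399   67.2477    1.7337 -163.5589]
hover shift [-0.067  1.295  0.33 ] turn [ 0.0172 -0.0739  0.0231] mm 200.73088449138993
```

Joint 6 is at its limit and joint 5 is near zero, a wrist singularity. I'll fit the arm's kinematics from the recorded states and plan a way round.

```bash
cat > kin.py <<'E'
from h import *
from scipy.optimize import least_squares
D=[([59.3853,30.2794,82.157,-.0005,67.6894,-10.2267],[.2173,.5852,.2216],[[-.9374,.3484,-.0011],[.3484,.9374,-.0019],[.0004,-.0022,-1]]),
([-10.3634,9.3976,109.4624,.0295,61.2109,-80.1389],[.3973,.0403,.2599],[[-.938,.346,-.001],[.346,.938,.001],[.001,0,-1]]),
([-33.3698,22.4341,116.8648,19.1713,30.9259,-146.2252],[.4667,-.1127,.151],[[-.959,-.126,.253],[-.121,.992,.036],[-.255,.004,-.967]]),
([-9.4116,11.3606,129.8399,67.2477,1.7337,-163.5589],[.4742,.0425,.2337],[[-.787,.06,.613],[.019,.997,-.073],[-.616,-.046,-.786]])]
RY=lambda a:Ro.from_euler('y',a,degrees=True).as_matrix()
RZ=lambda a:Ro.from_euler('z',a,degrees=True).as_matrix()
def fk(q,k,s4=1,s6=1):
    ax,ay,h,L2,L3x,L3,Lt,c=k
    A=RZ(q[0]);p=A@[ax,ay,h];A=A@RY(q[1]);p=p+A@[0,0,L2];A=A@RY(q[2]);p=p+A@[L3x,0,L3];A=A@RZ(s4*q[3])@RY(q[4]);p=p+A@[0,0,Lt];A=A@RZ(s6*q[5]+c);return p,A
def fit(s4,s6):
    f=lambda k:np.concatenate([np.r_[(fk(q,k,s4,s6)[0]-p)*1000,(fk(q,k,s4,s6)[1]-np.array(R)).ravel()*300] for q,p,R in D]+[(k[[0,4]])*5])
    return min((least_squares(f,[0,.11,.3,.4,0,.35,.25,c]) for c in(0,90,180,-90)),key=lambda r:r.cost)
LO=np.array([-176.69,-43.24,12.49,-82,0,-163.58]);HI=np.array([176.69,126.21,139.97,262,151.66,163.58])
E
python3 - <<'E'
from kin import *
for s4 in(1,-1):
    for s6 in(1,-1):
        r=fit(s4,s6);print(s4,s6,r.cost,r.x.round(4),[(fk(q,r.x,s4,s6)[0]-p).round(4).tolist() for q,p,R in D])
E
```

```text
1 1 0.24025095802844884 [-0.0002  0.111   0.2743  0.5881  0.114   0.3918  0.3055 90.0001] [[0.0, -0.0, 0.0], [0.0, 0.0, -0.0], [-0.0, -0.0, -0.0], [0.0, 0.0, 0.0]]
1 -1 459650.93229377276 [ -0.0002   0.111    0.2743   0.5881   0.114    0.3918   0.3055 122.6336] [[0.0, -0.0, 0.0], [0.0, 0.0, -0.0], [-0.0, -0.0, -0.0], [0.0, 0.0, 0.0]]
-1 1 286770.3286517341 [   0.0624    0.1359    0.1076    0.5627    0.0607    0.3066    0.2009 -239.482 ] [[-0.0258, 0.0054, -0.002], [0.0139, 0.0226, 0.0009], [-0.0185, -0.0603, 0.0105], [-0.0169, 0.0138, -0.0093]]
-1 -1 501883.97403379995 [   0.0624    0.1359    0.1076    0.5627    0.0607    0.3066    0.2009 -112.7011] [[-0.0258, 0.0054, -0.002], [0.0139, 0.0226, 0.0009], [-0.0185, -0.0603, 0.0105], [-0.0169, 0.0138, -0.0093]]
```

```bash
cat >> kin.py <<'E'
K=np.array([0,.111,.2743,.5881,.114,.3918,.3055,90])
def ik(p,R,q0):
    f=lambda q:(lambda a:np.r_[(a[0]-p)*1000,(a[1]-R).ravel()*300])(fk(q,K))
    r=least_squares(f,np.clip(q0,LO+1,HI-1),bounds=(LO,HI));return r.x,r.cost
def allik(p,R,n=60):
    rng=np.random.default_rng(0);S=[]
    for _ in range(n):
        q,c=ik(p,R,rng.uniform(LO,HI))
        if c<.5 and not any(abs(q-s).max()<2 for s in S): S.append(q)
    return S
E
python3 - <<'E'
from kin import *
for dn in(25,):
  R=toolR(-13.4,dn)
  for nm,G in(("hover",P(-.06,.2)),("prepush",P(-.02,.107)),("place",P(.017,.075)),("retreat",P(.017,.075)-.1*R[:,2])):
    for q in allik(G+R[:,2]*g0,R): print(nm,q.round(1))
# unconstrained j limits view
s=telemetry.read_state();print(s["position"])
for q in allik(s["position"],np.array(s["tcp_rot"]),40): print("now",q.round(1))
E
```

```text
hover [ 32.8  39.3 124.1 233.7  54.3  75.3]
prepush [ 28.7  52.8 121.3 224.2  60.7  85.4]
place [ 25.3  56.7 117.6 220.6  60.6  85.9]
retreat [ 34.4  52.2 125.2 228.7  63.2  87.8]
[0.4742 0.0425 0.2337]
now [  -9.4   11.4  129.9   67.3    1.7 -163.6]
```

Kinematic fit is exact. The place poses exist only with the wrist flipped (j4≈225, j5≈60, j6≈85), so I'll carry the box round to that configuration in free space, with the wrist kept away from the singularity.

```bash
cat >> kin.py <<'E'
def rel(A,B):
    (p,R),(t,S)=A,B;return (R.T@(t-p)/.15),(Ro.from_matrix(R.T@S).as_rotvec()/(2*np.pi))
def check(q):
    p,R=fk(q,K);g=p-R[:,2]*g0
    # box in hand: box axes in tool frame from the pick
    B=RELBOX;c=g+R@(B[0]*.008);cs=[c+R@(i*.07*B[0]+j*.03*B[1]+k*.015*B[2]) for i in(-1,1) for j in(-1,1) for k in(-1,1)]
    return min(x[2] for x in cs),min(np.hypot(*x[:2]) for x in cs),p
Rp=toolR(7.3,75);RELBOX=[Rp.T@v for v in boxax()]
E
cat > plan.py <<'E'
from kin import *
q=np.array(telemetry.read_state()["joint_positions"])
W=[(-9,5,126,72,30,-125),(-6,4,125,95,42,-80),(0,5,125,130,48,-40),(8,10,125,165,50,0),(20,22,125,200,52,40),(32.8,33,124.1,233.7,54.3,75.3)]
A=fk(q,K)
for w in W:
    w=np.array(w,float);B=fk(w,K);sh,tu=rel(A,B);zs=[];qq=q.copy();dq=0
    for i in range(1,10):
        p=A[0]+(B[0]-A[0])*i/9;R=A[1]@Ro.from_rotvec(tu*2*np.pi*i/9).as_matrix();n,c=ik(p,R,qq);dq=max(dq,abs(n-qq).max());qq=n;zs.append(check(qq)[:2]+(c,))
    print(w,"sh",sh.round(3),"tu",tu.round(4),"rot",np.linalg.norm(tu)*360,"end",qq.round(1),"maxdq/row",round(dq,1),"minz,r",np.min(zs,0).round(3)[:2],"err",np.max(zs,0)[2].round(2),B[0].round(3))
    q=w;A=B
E
python3 plan.py
```

```text
[  -9.    5.  126.   72.   30. -125.] sh [-0.292  0.919 -0.453] tu [-0.0748  0.0168  0.1096] rot 48.171626271920026 end [  -9.    5.  126.   72.   30. -125.] maxdq/row 24.3 minz,r [0.194 0.42 ] err 0.0 [0.476 0.184 0.308]
[ -6.   4. 125.  95.  42. -80.] sh [ 0.071  0.793 -0.133] tu [-0.0491  0.0305  0.1674] rot 63.772730093027164 end [ -6.   4. 125.  95.  42. -80.] maxdq/row 6.8 minz,r [0.272 0.471] err 0.0 [0.492 0.265 0.397]
[  0.   5. 125. 130.  48. -40.] sh [ 0.448  0.601 -0.047] tu [-0.0364  0.0539  0.1763] rot 67.63655771445099 end [ -0.   5. 125. 130.  48. -40.] maxdq/row 5.2 minz,r [0.351 0.486] err 0.0 [0.529 0.285 0.501]
[  8.  10. 125. 165.  50.   0.] sh [0.183 0.287 0.086] tu [-0.0147  0.048   0.1803] rot 67.36936895479535 end [  8.  10. 125. 165.  50.   0.] maxdq/row 4.8 minz,r [0.422 0.533] err 0.0 [0.568 0.253 0.517]
[ 20.  22. 125. 200.  52.  40.] sh [-0.053  0.823  0.014] tu [-0.0131  0.0521  0.1699] rot 64.14633226909686 end [ 20.  22. 125. 200.  52.  40.] maxdq/row 5.5 minz,r [0.328 0.568] err 0.0 [0.582 0.242 0.394]
[ 32.8  33.  124.1 233.7  54.3  75.3] sh [ 0.759  0.592 -0.249] tu [0.0303 0.0511 0.1313] rot 51.8659243858052 end [ 32.8  33.  124.1 233.7  54.3  75.3] maxdq/row 4.9 minz,r [0.197 0.527] err 0.0 [0.529 0.235 0.255]
```

```bash
python3 - <<'E'
from kin import *
q=np.array(telemetry.read_state()["joint_positions"]);A=fk(q,K)
for f in(.2,.4,.7,1):
    w=q+f*(np.array([q[0],q[1]-1.5,q[2]-1,q[3]+1,20,-145])-q);print(w.round(1),*[x.round(4) for x in rel(A,fk(w,K))])
E
```

```text
[  -9.4   11.1  129.6   67.4    5.4 -159.8] [ 0.009   0.1219 -0.0131] [-0.0095  0.0018  0.0108]
[  -9.4   10.8  129.4   67.6    9.  -156.1] [ 0.0173  0.2436 -0.0339] [-0.019   0.0041  0.0215]
[  -9.4   10.3  129.1   67.9   14.5 -150.6] [ 0.0285  0.4245 -0.0794] [-0.0329  0.0088  0.0372]
[  -9.4    9.9  128.8   68.2   20.  -145. ] [ 0.0385  0.6023 -0.142 ] [-0.0465  0.0148  0.0527]
```

Emit:
carry_out --deltas '[[[0.004,0.06,-0.007,-0.005,0.001,0.005,1],[0.009,0.122,-0.013,-0.0095,0.0018,0.0108,1],[0.013,0.183,-0.022,-0.014,0.003,0.016,1],[0.017,0.244,-0.034,-0.019,0.004,0.0215,1],[0.023,0.334,-0.055,-0.026,0.006,0.029,1],[0.0285,0.4245,-0.079,-0.033,0.009,0.037,1],[0.034,0.513,-0.11,-0.04,0.012,0.045,1],[0.0385,0.602,-0.142,-0.0465,0.015,0.053,1],[0.0385,0.602,-0.142,-0.0465,0.015,0.053,1],[0.0385,0.602,-0.142,-0.0465,0.015,0.053,1]]]'

```text
time_s: 7.7
position: [0.4648, 0.1315, 0.2439]
tcp_rot: [[-0.805, 0.155, 0.573], [0.335, 0.915, 0.224], [-0.489, 0.372, -0.789]]
force: [0.1, 0.3, -1.8]
opening: 0.683
grasp_force: 30.0
```

```bash
python3 - <<'E'
from h import *
s=telemetry.read_state();print(s["time_s"],s["joint_positions"],s["opening"],s["force"])
E
python3 plan.py | head -2
```

```text
7.7 [  -9.6821    9.8523  128.5725   67.8112   20.0238 -144.6633] 0.6831622298091724 [ 0.144   0.349  -1.8218]
[  -9.    5.  126.   72.   30. -125.] sh [-0.147  0.49  -0.217] tu [-0.0314 -0.0003  0.0554] rot 22.91886595327899 end [  -9.    5.  126.   72.   30. -125.] maxdq/row 3.0 minz,r [0.199 0.428] err 0.0 [0.476 0.184 0.308]
[ -6.   4. 125.  95.  42. -80.] sh [ 0.071  0.793 -0.133] tu [-0.0491  0.0305  0.1674] rot 63.772730093027164 end [ -6.   4. 125.  95.  42. -80.] maxdq/row 6.8 minz,r [0.272 0.471] err 0.0 [0.492 0.265 0.397]
```

Emit:
carry_out --deltas '[[[-0.02,0.07,-0.03,-0.005,0,0.008,1],[-0.04,0.14,-0.06,-0.009,0,0.016,1],[-0.06,0.21,-0.09,-0.013,0,0.024,1],[-0.08,0.28,-0.12,-0.018,0,0.032,1],[-0.1,0.35,-0.15,-0.022,0,0.04,1],[-0.12,0.42,-0.18,-0.027,0,0.047,1],[-0.147,0.49,-0.217,-0.0314,0,0.0554,1],[-0.147,0.49,-0.217,-0.0314,0,0.0554,1],[-0.147,0.49,-0.217,-0.0314,0,0.0554,1],[-0.147,0.49,-0.217,-0.0314,0,0.0554,1]]]'

```text
time_s: 8.53
position: [0.4751, 0.1844, 0.3079]
tcp_rot: [[-0.724, 0.305, 0.619], [0.618, 0.686, 0.385], [-0.307, 0.661, -0.685]]
force: [0.3, 0.1, -3.1]
opening: 0.686
grasp_force: 30.0
```

Emit:
carry_out --deltas '[[[0.007,0.079,-0.013,-0.0049,0.003,0.0167,1],[0.014,0.159,-0.027,-0.0098,0.0061,0.0335,1],[0.021,0.238,-0.04,-0.0147,0.0092,0.0502,1],[0.028,0.317,-0.053,-0.0196,0.0122,0.067,1],[0.035,0.397,-0.066,-0.0245,0.0152,0.0837,1],[0.043,0.476,-0.08,-0.0295,0.0183,0.1004,1],[0.05,0.555,-0.093,-0.0344,0.0214,0.1172,1],[0.057,0.634,-0.106,-0.0393,0.0244,0.1339,1],[0.064,0.714,-0.12,-0.0442,0.0275,0.1507,1],[0.071,0.793,-0.133,-0.0491,0.0305,0.1674,1]]]'

```text
time_s: 9.37
position: [0.4917, 0.2647, 0.3972]
tcp_rot: [[-0.283, 0.676, 0.681], [0.746, -0.292, 0.599], [0.603, 0.677, -0.422]]
force: [0.4, 0.5, -2.6]
opening: 0.686
grasp_force: 30.0
```

```bash
sed -i 's/^W=\[.*/import sys;W=eval(sys.argv[1])/' plan.py && python3 - <<'E'
from h import *
s=telemetry.read_state();print(s["time_s"],s["joint_positions"],s["opening"],s["force"])
E
python3 plan.py "[(0,5,125,130,48,-40),(8,10,125,165,50,0),(20,22,125,200,52,40),(32.8,33,124.1,233.7,54.3,75.3)]"
```

```text
9.3667 [ -6.0133   3.9584 124.9585  94.9427  42.0386 -79.5307] 0.6861226932203676 [ 0.4029  0.482  -2.6266]
[  0.   5. 125. 130.  48. -40.] sh [ 0.45   0.595 -0.046] tu [-0.0362  0.0538  0.1752] rot 67.26703859044667 end [ -0.   5. 125. 130.  48. -40.] maxdq/row 5.2 minz,r [0.351 0.486] err 0.0 [0.529 0.285 0.501]
[  8.  10. 125. 165.  50.   0.] sh [0.183 0.287 0.086] tu [-0.0147  0.048   0.1803] rot 67.36936895479535 end [  8.  10. 125. 165.  50.   0.] maxdq/row 4.8 minz,r [0.422 0.533] err 0.0 [0.568 0.253 0.517]
[ 20.  22. 125. 200.  52.  40.] sh [-0.053  0.823  0.014] tu [-0.0131  0.0521  0.1699] rot 64.14633226909686 end [ 20.  22. 125. 200.  52.  40.] maxdq/row 5.5 minz,r [0.328 0.568] err 0.0 [0.582 0.242 0.394]
[ 32.8  33.  124.1 233.7  54.3  75.3] sh [ 0.759  0.592 -0.249] tu [0.0303 0.0511 0.1313] rot 51.8659243858052 end [ 32.8  33.  124.1 233.7  54.3  75.3] maxdq/row 4.9 minz,r [0.197 0.527] err 0.0 [0.529 0.235 0.255]
```

Tracking matches the plan exactly, so I'll continue.

Emit:
carry_out --deltas '[[[0.045,0.06,-0.005,-0.0036,0.0054,0.0175,1],[0.09,0.119,-0.009,-0.0072,0.0108,0.035,1],[0.135,0.178,-0.014,-0.0109,0.0161,0.0526,1],[0.18,0.238,-0.018,-0.0145,0.0215,0.0701,1],[0.225,0.298,-0.023,-0.0181,0.0269,0.0876,1],[0.27,0.357,-0.028,-0.0217,0.0323,0.1051,1],[0.315,0.417,-0.032,-0.0253,0.0377,0.1226,1],[0.36,0.476,-0.037,-0.029,0.043,0.1402,1],[0.405,0.536,-0.041,-0.0326,0.0484,0.1577,1],[0.45,0.595,-0.046,-0.0362,0.0538,0.1752,1]]]'

```text
time_s: 10.2
position: [0.5281, 0.285, 0.5003]
tcp_rot: [[0.192, 0.54, 0.819], [-0.163, -0.806, 0.569], [0.968, -0.243, -0.067]]
force: [0.8, -0.6, -2.5]
opening: 0.683
grasp_force: 30.0
```

Emit:
carry_out --deltas '[[[0.018,0.029,0.009,-0.0015,0.0048,0.018,1],[0.037,0.057,0.017,-0.0029,0.0096,0.0361,1],[0.055,0.086,0.026,-0.0044,0.0144,0.0541,1],[0.073,0.115,0.034,-0.0059,0.0192,0.0721,1],[0.092,0.144,0.043,-0.0074,0.024,0.0902,1],[0.11,0.172,0.052,-0.0088,0.0288,0.1082,1],[0.128,0.201,0.06,-0.0103,0.0336,0.1262,1],[0.146,0.23,0.069,-0.0118,0.0384,0.1442,1],[0.165,0.258,0.077,-0.0132,0.0432,0.1623,1],[0.183,0.287,0.086,-0.0147,0.048,0.1803,1]]]'

```text
time_s: 11.03
position: [0.5671, 0.2536, 0.5148]
tcp_rot: [[0.318, 0.12, 0.941], [-0.931, -0.15, 0.334], [0.181, -0.981, 0.064]]
force: [0.6, 0.2, -1.8]
opening: 0.688
grasp_force: 30.0
```

Emit:
carry_out --deltas '[[[-0.005,0.082,0.001,-0.0013,0.0052,0.017,1],[-0.011,0.165,0.003,-0.0026,0.0104,0.034,1],[-0.016,0.247,0.004,-0.0039,0.0156,0.051,1],[-0.021,0.329,0.006,-0.0052,0.0208,0.068,1],[-0.027,0.412,0.007,-0.0066,0.0261,0.085,1],[-0.032,0.494,0.008,-0.0079,0.0313,0.1019,1],[-0.037,0.576,0.01,-0.0092,0.0365,0.1189,1],[-0.042,0.658,0.011,-0.0105,0.0417,0.1359,1],[-0.048,0.741,0.013,-0.0118,0.0469,0.1529,1],[-0.053,0.823,0.014,-0.0131,0.0521,0.1699,1]]]'

```text
time_s: 11.87
position: [0.5818, 0.2436, 0.3922]
tcp_rot: [[-0.043, -0.134, 0.99], [-0.636, 0.768, 0.076], [-0.771, -0.626, -0.118]]
force: [0.8, 1.0, -2.3]
opening: 0.683
grasp_force: 30.0
```

```bash
python3 - <<'E'
from kin import *
s=telemetry.read_state();q=np.array(s["joint_positions"]);print(s["time_s"],q,s["opening"],s["force"])
R=toolR(-13.4,25)
for nm,G in(("hover high",P(-.06,.26)),("hover",P(-.06,.2)),("prepush",P(-.02,.107))):
    print(nm,ik(G+R[:,2]*g0,R,[33,39,124,233,54,75])[0].round(1));delta(G,R,nm)
E
```

```text
11.8667 [ 20.0793  22.0991 125.0187 199.9534  51.8371  40.1451] 0.6826416644150356 [ 0.7811  1.0262 -2.3432]
hover high [ 32.8  30.4 122.4 240.9  48.5  63.8]
hover high shift [ 0.783  0.579 -0.276] turn [0.0289 0.0649 0.1204] mm 151.88664238076024
hover [ 32.8  39.3 124.1 233.7  54.3  75.3]
hover shift [ 1.092  0.83  -0.229] turn [0.0289 0.0649 0.1204] mm 208.51437846020613
prepush [ 28.7  52.8 121.3 224.2  60.7  85.4]
prepush shift [1.598 1.136 0.096] turn [0.0289 0.0649 0.1204] mm 294.380811890523
```

Emit:
carry_out --deltas '[[[0.087,0.064,-0.031,0.0032,0.0072,0.0134,1],[0.174,0.129,-0.061,0.0064,0.0144,0.0268,1],[0.261,0.193,-0.092,0.0096,0.0216,0.0401,1],[0.348,0.257,-0.123,0.0128,0.0288,0.0535,1],[0.435,0.322,-0.153,0.0161,0.0361,0.0669,1],[0.522,0.386,-0.184,0.0193,0.0433,0.0803,1],[0.609,0.45,-0.215,0.0225,0.0505,0.0936,1],[0.696,0.515,-0.245,0.0257,0.0577,0.107,1],[0.783,0.579,-0.276,0.0289,0.0649,0.1204,1],[0.783,0.579,-0.276,0.0289,0.0649,0.1204,1]]]'

```text
time_s: 12.7
position: [0.5246, 0.2325, 0.2518]
tcp_rot: [[-0.411, 0.23, 0.882], [0.095, 0.973, -0.21], [-0.907, -0.002, -0.421]]
force: [-0.2, 0.3, -1.9]
opening: 0.687
grasp_force: 30.0
```

```bash
python3 - <<'E'
from h import *
s=telemetry.read_state();print(s["time_s"],s["joint_positions"],s["opening"],s["force"])
R=toolR(-13.4,25)
for nm,G in(("hover high",P(-.06,.26)),("hover",P(-.03,.16)),("prepush",P(-.02,.107))): delta(G,R,nm)
t=capture("top");s=capture("side");cv2.imwrite("pics/top2.png",t[:,:,::-1]);cv2.imwrite("pics/side2.png",s[:,:,::-1])
a=cv2.convertScaleAbs(cv2.resize(t[90:270,180:310,::-1],None,fx=3,fy=3,interpolation=cv2.INTER_CUBIC),alpha=2);b=cv2.resize(s[60:240,220:360,::-1],None,fx=2.9,fy=2.9,interpolation=cv2.INTER_CUBIC)
o=np.zeros((540,390+406,3),np.uint8);o[:540,:390]=a;o[:522,390:]=b;cv2.imwrite("pics/c4.png",o)
E
```

```text
12.7 [ 32.8202  30.4415 122.408  240.7753  48.5889  63.8175] 0.6867371354991428 [-0.1811  0.3411 -1.8597]
hover high shift [-0.001 -0.001 -0.003] turn [0.0001 0.0002 0.0004] mm 0.5046912770365898
hover shift [0.519 0.    0.459] turn [0.0001 0.0002 0.0004] mm 104.00206373885759
prepush shift [0.812 0.001 0.669] turn [0.0001 0.0002 0.0004] mm 157.75114726176375
```

View pics/c4.png

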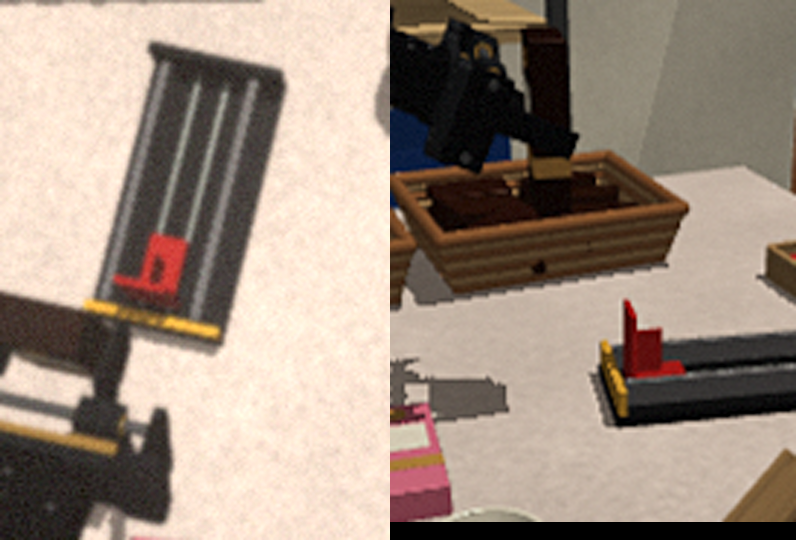

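The box hangs upright, ribbon end down (side crop: foot near (550,205), ribbon at (550,165)), left of the tray. Lower to just in front of the pusher, above the lip.

Emit:
carry_out --deltas '[[[0.06,0,0.04,0,0,0,1],[0.17,0,0.12,0,0,0,1],[0.28,0,0.2,0,0,0,1],[0.39,0,0.28,0,0,0,1],[0.5,0,0.36,0,0,0,1],[0.61,0,0.44,0,0,0,1],[0.7,0,0.51,0,0,0,1],[0.78,0,0.57,0,0,0,1],[0.83,0,0.6,0,0,0,1],[0.84,0,0.609,0,0,0,1]]]'

```text
time_s: 13.63
position: [0.5557, 0.2244, 0.1006]
tcp_rot: [[-0.406, 0.23, 0.884], [0.093, 0.973, -0.211], [-0.909, -0.003, -0.416]]
force: [-0.1, 0.1, -2.4]
opening: 0.686
grasp_force: 30.0
```

```bash
python3 - <<'E'
from h import *
s=telemetry.read_state();print(s["time_s"],s["joint_positions"],s["opening"],s["force"])
R=toolR(-13.4,25)
delta(P(-.03,.107),R,"pre2")
tp=np.array(s["position"]);Rm=np.array(s["tcp_rot"]);G=tp-Rm[:,2]*g0;print("G",G,"lane n",(G[:2]-lip)@LN,"x",(G[:2]-lip)@LU)
t=capture("top");s=capture("side");cv2.imwrite("pics/top3.png",t[:,:,::-1]);cv2.imwrite("pics/side3.png",s[:,:,::-1])
# predicted box corner pixels
bx=np.array([0,0,1.]);by=np.r_[LN,0];bz=np.r_[-LU,0];c=G+.008*bx
for n in("top","side"):
    for nm,i in(("top",1),("foot",-1)): print(n,nm,[proj(n,c+i*.07*bx+j*.03*by+k*.015*bz).round(1).tolist() for j,k in((-1,-1),(-1,1),(1,1),(1,-1))])
a=cv2.convertScaleAbs(cv2.resize(t[130:240,190:290,::-1],None,fx=4,fy=4,interpolation=cv2.INTER_CUBIC),alpha=2);b=cv2.convertScaleAbs(cv2.resize(s[110:220,260:360,::-1],None,fx=4,fy=4,interpolation=cv2.INTER_CUBIC),alpha=1.6)
cv2.imwrite("pics/c5.png",np.hstack([a,b]))
E
```

```text
13.6333 [ 29.4523  52.9884 121.9146 224.6143  61.7019  85.8497] 0.6859238879083629 [-0.1337  0.0976 -2.3518]
pre2 shift [ 0.017  0.004 -0.011] turn [-0.      0.0011  0.0006] mm 3.0678081372074315
G [0.5392 0.2283 0.1084] lane n -0.0005565095749709833 x -0.027466430001253782
top top [[228.9, 189.9], [225.3, 203.8], [197.3, 197.5], [201.0, 183.7]]
top foot [[239.6, 199.8], [236.4, 212.1], [211.7, 206.6], [214.9, 194.3]]
side top [[295.8, 136.0], [283.6, 136.7], [280.5, 128.8], [292.0, 128.3]]
side foot [[296.4, 186.6], [285.1, 187.6], [282.1, 177.7], [292.9, 176.9]]
```

View pics/c5.png

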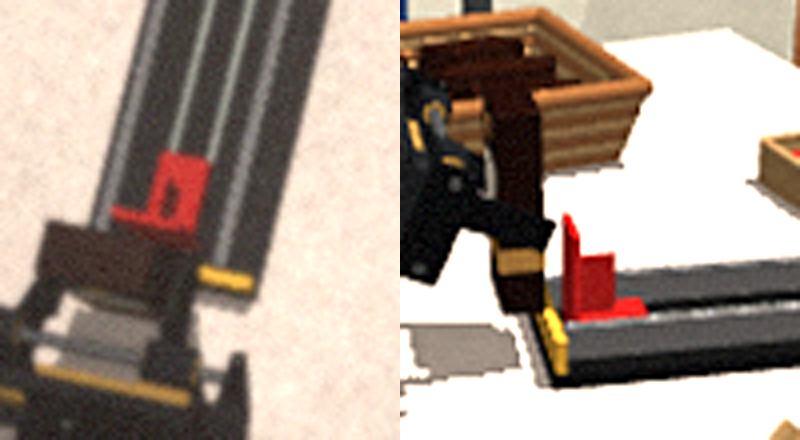

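```bash
cat > meas.py <<'E'
from h import *
import sys
def edge(prof,lo,sign):  # subpixel strongest gradient
    d=np.gradient(prof)*sign;i=int(np.argmax(d[1:-1]))+1;a,b,c=d[i-1:i+2];return lo+i+.5*(a-c)/(a-2*b+c)
def boxpred(G,Rm):
    x=Rm@RB[0];y=Rm@RB[1];z=Rm@RB[2];c=G+.008*x;return c,x,y,z
Rp=toolR(7.3,75);RB=[Rp.T@v for v in boxax()]
def run(tag):
    s=telemetry.read_state();Rm=np.array(s["tcp_rot"]);G=np.array(s["position"])-Rm[:,2]*g0
    c,x,y,z=boxpred(G,Rm);S=cv2.imread(f"pics/side{tag}.png").astype(float).mean(2);T=cv2.imread(f"pics/top{tag}.png").astype(float).mean(2)
    print("box x axis",x,"G lane x,n",(G[:2]-lip)@LU,(G[:2]-lip)@LN,"z",G[2])
    for t in np.r_[np.linspace(.062,.03,5),np.linspace(-.05,-.064,3)]:
        p=proj("side",c+t*x-.03*y-.015*z);r=int(round(p[1]));lo=int(p[0])-6;print("side t%.3f pred %.1f meas %.1f"%(t,p[0],edge(S[r,lo:lo+14],lo,1)))
    for u in(.026,.018,.010,.002):
        p=proj("top",c+.07*x+u*y-.015*z);k=int(round(p[0]));lo=int(p[1])-6;print("top u%.3f pred %.1f meas %.1f"%(u,p[1],edge(T[lo:lo+14,k],lo,-1)))
    for k in(-.010,-.005,0,.005):
        p=proj("top",c+.07*x+.03*y+k*z);r=int(round(p[1]));lo=int(p[0])-6;print("topside k%.3f pred %.1f meas %.1f"%(k,p[0],edge(T[r,lo:lo+14],lo,-1)))
run(sys.argv[1])
E
python3 meas.py 3
```

```text
box x axis [-0.0078  0.0042  1.    ] G lane x,n -0.027630083412119047 -0.0004672276380853378 z 0.1100751367223616
side t0.062 pred 295.5 meas 294.9
side t0.054 pred 295.6 meas 294.7
side t0.046 pred 295.6 meas 295.2
side t0.038 pred 295.7 meas 295.3
side t0.030 pred 295.8 meas 295.2
side t-0.050 pred 296.4 meas 295.6
side t-0.057 pred 296.4 meas 295.9
side t-0.064 pred 296.5 meas 295.8
top u0.026 pred 184.3 meas 184.6
top u0.018 pred 185.1 meas 185.3
top u0.010 pred 186.0 meas 185.9
top u0.002 pred 186.8 meas 187.1
topside k-0.010 pred 200.0 meas 200.7
topside k-0.005 pred 199.4 meas 200.1
topside k0.000 pred 198.8 meas 199.6
topside k0.005 pred 198.1 meas 199.0
```

Measured edges agree with prediction to under 1 px, and the box is upright. The top view suggests the box sits about 1.5 mm to the right, so I aim n=+1.3 mm. Now push the pusher back with the box.

```bash
python3 - <<'E'
from h import *
R=toolR(-13.4,25)
delta(P(-.015,.107,.0013),R,"touch");delta(P(.019,.107,.0013),R,"push")
E
```

```text
touch shift [-0.015  0.012  0.085] turn [0.     0.0014 0.0004] mm 13.088493965767535
push shift [-0.109  0.011  0.291] turn [0.     0.0014 0.0004] mm 46.70760070034509
```

Emit:
carry_out --deltas '[[[-0.005,0.01,0.03,0,0.001,0,1],[-0.01,0.011,0.06,0,0.0014,0.0004,1],[-0.015,0.011,0.085,0,0.0014,0.0004,1],[-0.03,0.011,0.118,0,0.0014,0.0004,1],[-0.045,0.011,0.151,0,0.0014,0.0004,1],[-0.06,0.011,0.184,0,0.0014,0.0004,1],[-0.075,0.011,0.217,0,0.0014,0.0004,1],[-0.09,0.011,0.25,0,0.0014,0.0004,1],[-0.1,0.011,0.272,0,0.0014,0.0004,1],[-0.109,0.011,0.291,0,0.0014,0.0004,1]]]'

```text
time_s: 14.57
position: [0.6006, 0.2156, 0.0996]
tcp_rot: [[-0.412, 0.23, 0.882], [0.098, 0.973, -0.209], [-0.906, 0.0, -0.423]]
force: [-6.4, 2.9, 1.3]
opening: 0.686
grasp_force: 30.0
```

```bash
python3 - <<'E'
from h import *
s=telemetry.read_state();print(s["time_s"],s["force"],s["opening"])
R=toolR(-13.4,25)
delta(P(.019,.107,.0013),R,"push");delta(P(.019,.084,.0013),R,"low")
t=capture("top");s=capture("side");cv2.imwrite("pics/top4.png",t[:,:,::-1]);cv2.imwrite("pics/side4.png",s[:,:,::-1])
a=cv2.convertScaleAbs(cv2.resize(t[130:240,190:290,::-1],None,fx=4,fy=4,interpolation=cv2.INTER_CUBIC),alpha=2);b=cv2.convertScaleAbs(cv2.resize(s[110:220,260:360,::-1],None,fx=4,fy=4,interpolation=cv2.INTER_CUBIC),alpha=1.6)
cv2.imwrite("pics/c6.png",np.hstack([a,b]))
E
python3 meas.py 4
```

```text
14.5667 [-6.4249  2.8829  1.2999] 0.6861841119082092
push shift [ 0.001 -0.     0.006] turn [ 0.0002 -0.0001  0.0001] mm 0.897684519552374
low shift [ 0.14  -0.     0.071] turn [ 0.0002 -0.0001  0.0001] mm 23.51875467086713
box x axis [ 0.0004 -0.0006  1.    ] G lane x,n 0.018448486954124717 0.001333280068840383 z 0.1075404147374159
side t0.062 pred 313.9 meas 323.0
side t0.054 pred 313.9 meas 318.0
side t0.046 pred 313.8 meas 316.8
side t0.038 pred 313.8 meas 315.1
side t0.030 pred 313.7 meas 314.1
side t-0.050 pred 313.3 meas 312.8
side t-0.057 pred 313.3 meas 312.8
side t-0.064 pred 313.2 meas 312.8
top u0.026 pred 163.0 meas 163.5
top u0.018 pred 163.9 meas 164.3
top u0.010 pred 164.7 meas 165.1
top u0.002 pred 165.5 meas 159.1
topside k-0.010 pred 205.3 meas 205.7
topside k-0.005 pred 204.7 meas 205.2
topside k0.000 pred 204.0 meas 204.8
topside k0.005 pred 203.4 meas 204.0
```

View pics/c6.png

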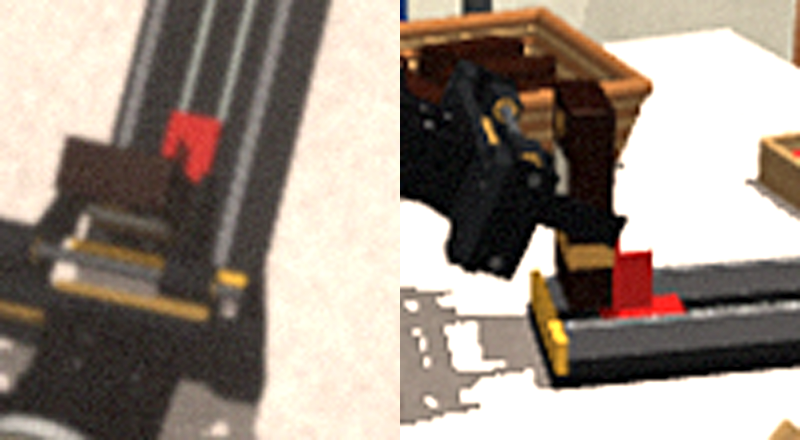

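The pusher is pressed back (red plate behind the box at (632,280) in the crop) with 7 N, and the box is above the lane behind the lip. Lane centring is within about 0.2 mm. Lower slowly.

Emit:
carry_out --deltas '[[[0.015,0,0.008,0,0,0,1],[0.03,0,0.016,0,0,0,1],[0.045,0,0.024,0,0,0,1],[0.06,0,0.032,0,0,0,1],[0.075,0,0.039,0,0,0,1],[0.09,0,0.047,0,0,0,1],[0.105,0,0.054,0,0,0,1],[0.12,0,0.061,0,0,0,1],[0.14,0,0.071,0,0,0,1],[0.14,0,0.071,0,0,0,1]]]'

```text
time_s: 15.5
position: [0.6008, 0.2153, 0.0753]
tcp_rot: [[-0.413, 0.231, 0.881], [0.097, 0.973, -0.209], [-0.905, -0.001, -0.425]]
force: [-5.9, 1.9, -0.1]
opening: 0.687
grasp_force: 30.0
```

```bash
python3 - <<'E'
from h import *
s=telemetry.read_state();print(s["time_s"],s["force"],s["moment"],s["opening"])
R=toolR(-13.4,25);Rm=np.array(s["tcp_rot"]);G=np.array(s["position"])-Rm[:,2]*g0;print("x,n",(G[:2]-lip)@LU,(G[:2]-lip)@LN,"z",G[2])
delta(P(.019,.0755,.0013),R,"near floor")
E
```

```text
15.5 [-5.9114  1.9436 -0.1124] [0.2367 0.9024 0.0867] 0.6872944796989433
x,n 0.018536735056448685 0.0010817717781590043 z 0.08319542915375448
near floor shift [0.045 0.001 0.025] turn [ 0.0001 -0.0003  0.0001] mm 7.677781533748315
```

Emit:
carry_out --deltas '[[[0.006,0,0.003,0,0,0,1],[0.012,0,0.006,0,0,0,1],[0.018,0,0.009,0,0,0,1],[0.024,0,0.012,0,0,0,1],[0.03,0,0.015,0,0,0,1],[0.034,0,0.018,0,0,0,1],[0.038,0,0.021,0,0,0,1],[0.042,0.001,0.024,0,0,0,1],[0.045,0.001,0.025,0,0,0,1],[0.045,0.001,0.025,0,0,0,1]]]'

```text
time_s: 16.33
position: [0.6016, 0.2151, 0.0698]
tcp_rot: [[-0.409, 0.231, 0.883], [0.097, 0.973, -0.21], [-0.907, -0.0, -0.42]]
force: [-7.9, 1.3, 7.4]
opening: 0.685
grasp_force: 30.0
```

Emit:
carry_out --deltas '[[[0.001,0,0.0005,0,0,0,1],[0.002,0,0.001,0,0,0,1],[0.003,0,0.0015,0,0,0,1],[0.004,0,0.002,0,0,0,1],[0.005,0,0.0025,0,0,0,1],[0.006,0,0.003,0,0,0,1],[0.006,0,0.003,0,0,0,1],[0.006,0,0.003,0,0,0,1],[0.006,0,0.003,0,0,0,1],[0.006,0,0.003,0,0,0,1]]]'

```text
time_s: 17.17
position: [0.6017, 0.2151, 0.0698]
tcp_rot: [[-0.407, 0.231, 0.884], [0.096, 0.973, -0.21], [-0.908, -0.0, -0.419]]
force: [-10.6, 2.7, 11.1]
opening: 0.684
grasp_force: 30.0
```

```bash
python3 - <<'E'
from h import *
s=telemetry.read_state();print(s["time_s"],s["force"],s["moment"],s["opening"])
Rm=np.array(s["tcp_rot"]);G=np.array(s["position"])-Rm[:,2]*g0;print("x,n",(G[:2]-lip)@LU,(G[:2]-lip)@LN,"z",G[2])
E
```

```text
17.1667 [-10.5536   2.657   11.0717] [-0.1634  0.1296 -0.0265] 0.6841344774816934
x,n 0.01935390708964022 0.0010868816890144111 z 0.07764799443309935
```

The box met something at z=77.6 mm, 3.6 mm above the expected floor contact. I'll check the grip offset along the box via the ribbon before deciding whether it is home.

```bash
cat > rib.py <<'E'
from h import *
Rp=toolR(7.3,75);RB=[Rp.T@v for v in boxax()]
def rib(im,G,Rm):
    x,y,z=[Rm@v for v in RB];c=G+.008*x;t=np.arange(-.075,.0,.0005)
    for k in(-.012,-.008,-.004,0):
        px=np.array([proj("side",c+a*x-.03*y+k*z) for a in t],np.float32);v=cv2.remap(im,px[:,0].copy()[None],px[:,1].copy()[None],cv2.INTER_LINEAR)[0].astype(float)
        w=v[:,2]-v[:,0];m=(t>-.055)&(t<-.005);w=np.clip(w-np.percentile(w[m],30)-15,0,None)*m
        g=np.gradient(v.sum(1));f=(t<-.055);print("k",k,"ribbon centre t=%.1f mm"%(1000*(w*t).sum()/w.sum()),"width %.1f"%(1000*.0005*(w>w.max()/2).sum()),"foot grad at %.1f"%(1000*t[f][np.argmax(abs(g[f]))]))
E
python3 - <<'E'
from rib import *
def pose(p,R): 
    R=np.array(R);return np.array(p)-R[:,2]*g0,R
print("hang3");rib(cv2.imread("pics/side3.png"),*pose([.5557,.2244,.1016],[[-.406,.23,.884],[.093,.973,-.211],[-.909,-.003,-.416]]))
print("push4");rib(cv2.imread("pics/side4.png"),*pose([.6006,.2156,.0996],[[-.412,.23,.882],[.098,.973,-.209],[-.906,0,-.423]]))
s=telemetry.read_state();t=capture("top");im=capture("side");cv2.imwrite("pics/top5.png",t[:,:,::-1]);cv2.imwrite("pics/side5.png",im[:,:,::-1])
print("now");rib(cv2.imread("pics/side5.png"),*pose(s["position"],s["tcp_rot"]))
E
python3 meas.py 5|head -1
python3 - <<'E'
import cv2,numpy as np
t=cv2.imread("pics/top5.png");s=cv2.imread("pics/side5.png")
a=cv2.convertScaleAbs(cv2.resize(t[130:230,190:280],None,fx=4,fy=4,interpolation=cv2.INTER_CUBIC),alpha=2);b=cv2.convertScaleAbs(cv2.resize(s[130:210,285:350],None,fx=6,fy=6,interpolation=cv2.INTER_CUBIC),alpha=1.8)
o=np.zeros((480,750,3),np.uint8);o[:400,:360]=a;o[:480,360:750]=b;cv2.imwrite("pics/c7.png",o)
E
```

```text
hang3
k -0.012 ribbon centre t=-37.0 mm width 12.5 foot grad at -73.5
k -0.008 ribbon centre t=-36.1 mm width 13.5 foot grad at -73.0
k -0.004 ribbon centre t=-34.9 mm width 15.5 foot grad at -72.0
k 0 ribbon centre t=-35.0 mm width 15.5 foot grad at -72.5
push4
k -0.012 ribbon centre t=-36.6 mm width 13.0 foot grad at -75.0
k -0.008 ribbon centre t=-35.2 mm width 15.0 foot grad at -73.0
k -0.004 ribbon centre t=-34.6 mm width 15.5 foot grad at -75.0
k 0 ribbon centre t=-34.4 mm width 16.0 foot grad at -75.0
now
k -0.012 ribbon centre t=-37.6 mm width 13.0 foot grad at -58.5
k -0.008 ribbon centre t=-35.4 mm width 14.5 foot grad at -58.0
k -0.004 ribbon centre t=-34.6 mm width 15.5 foot grad at -57.5
k 0 ribbon centre t=-34.4 mm width 17.0 foot grad at -57.0
box x axis [-0.0042  0.0013  1.    ] G lane x,n 0.019328363800664432 0.001123973744920727 z 0.07765186769070383
```

View pics/c7.png

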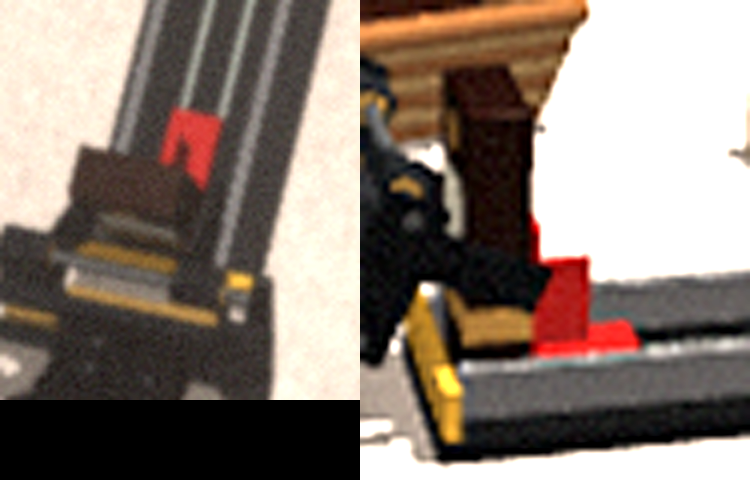

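In the right crop the box stands behind the yellow lip (at (440,350)), with the red plate against its back and the ribbon at the bottom. The ribbon and foot both show a grip offset of 4 mm, so the contact is the tray floor. Ease off the load and bring the box gently to the lip before releasing.

Emit:
carry_out --deltas '[[[-0.003,0,-0.0014,0,0,0,1],[-0.006,0,-0.0028,0,0,0,1],[-0.009,0,-0.0042,0,0,0,1],[-0.0075,0,-0.0075,0,0,0,1],[-0.006,0,-0.0105,0,0,0,1],[-0.0045,0,-0.0135,0,0,0,1],[-0.003,0,-0.0165,0,0,0,1],[-0.0015,0,-0.0195,0,0,0,1],[-0.0005,0,-0.022,0,0,0,1],[-0.0005,0,-0.022,0,0,0,1]]]'

```text
time_s: 18.1
position: [0.6005, 0.2154, 0.0698]
tcp_rot: [[-0.407, 0.233, 0.883], [0.099, 0.972, -0.211], [-0.908, 0.001, -0.419]]
force: [-1.5, -1.7, 5.1]
opening: 0.69
grasp_force: 30.0
```

```bash
python3 - <<'E'
from h import *
s=telemetry.read_state();print(s["time_s"],s["force"],s["moment"],s["opening"])
Rm=np.array(s["tcp_rot"]);G=np.array(s["position"])-Rm[:,2]*g0;print("x,n",(G[:2]-lip)@LU,(G[:2]-lip)@LN,"z",G[2],Rm[:,2])
E
```

```text
18.1 [-1.4546 -1.6821  5.0617] [-0.562   0.0576 -0.1976] 0.6902407989114228
x,n 0.018164166495098166 0.0011541456337541326 z 0.07766778032004908 [ 0.8831 -0.2112 -0.419 ]
```

Emit:
carry_out --deltas '[[[-0.003,0,-0.0014,0,0,0,1],[-0.006,0,-0.0028,0,0,0,1],[-0.006,0,-0.0028,0,0,0,1],[-0.006,0,-0.0028,0,0,0,0.3],[-0.006,0,-0.0028,0,0,0,-0.3],[-0.006,0,-0.0028,0,0,0,-0.45],[-0.006,0,-0.0028,0,0,0,-0.6],[-0.006,0,-0.0028,0,0,0,-0.8],[-0.006,0,-0.0028,0,0,0,-1],[-0.006,0,-0.0028,0,0,0,-1]]]'

```text
time_s: 18.93
position: [0.5995, 0.2162, 0.0689]
tcp_rot: [[-0.412, 0.232, 0.881], [0.099, 0.973, -0.209], [-0.906, 0.001, -0.424]]
force: [0.3, 0.7, -0.9]
opening: 0.937
grasp_force: 0.0
```

Emit:
carry_out --deltas '[[[0,0,0,0,0,0,-1],[0,0,0,0,0,0,-1],[0,0,0,0,0,0,-1],[0,0,-0.03,0,0,0,-1],[0,0,-0.08,0,0,0,-1],[0,0,-0.15,0,0,0,-1],[0,0,-0.22,0,0,0,-1],[0,0,-0.28,0,0,0,-1],[0,0,-0.33,0,0,0,-1],[0,0,-0.35,0,0,0,-1]]]'

```text
time_s: 19.77
position: [0.5517, 0.2276, 0.0921]
tcp_rot: [[-0.412, 0.23, 0.882], [0.098, 0.973, -0.209], [-0.906, 0.0, -0.424]]
force: [-0.2, -0.4, 0.3]
opening: 1.0
grasp_force: 0.0
```

Emit:
carry_out --deltas '[[[0,0,-0.05,0,0,0,-1],[0,0,-0.12,0,0,0,-1],[0,0,-0.2,0,0,0,-1],[-0.03,0,-0.28,0,0,0,-1],[-0.1,0,-0.33,0,0,0,-1],[-0.2,0,-0.36,0,0,0,-1],[-0.3,0,-0.38,0,0,0,-1],[-0.4,0,-0.4,0,0,0,-1],[-0.5,0,-0.4,0,0,0,-1],[-0.5,0,-0.4,0,0,0,-1]]]'

```text
time_s: 20.6
position: [0.5317, 0.2325, 0.1886]
tcp_rot: [[-0.406, 0.232, 0.884], [0.101, 0.973, -0.209], [-0.908, 0.005, -0.418]]
force: [0.5, -0.2, 0.2]
opening: 1.002
grasp_force: 0.0
```

```bash
python3 - <<'E'
from h import *
s=telemetry.read_state();print(s["time_s"],s["force"],s["joint_positions"],s["opening"],s["position"])
t=capture("top");s=capture("side");cv2.imwrite("pics/top6.png",t[:,:,::-1]);cv2.imwrite("pics/side6.png",s[:,:,::-1])
a=cv2.convertScaleAbs(cv2.resize(t[90:290,190:460,::-1],None,fx=1.45,fy=1.45,interpolation=cv2.INTER_CUBIC),alpha=2);b=cv2.convertScaleAbs(cv2.resize(s[120:350,270:450,::-1],None,fx=2.2,fy=2.2,interpolation=cv2.INTER_CUBIC),alpha=1.4)
c=cv2.convertScaleAbs(cv2.resize(s[130:210,285:365,::-1],None,fx=3.5,fy=3.5,interpolation=cv2.INTER_CUBIC),alpha=1.8)
o=np.zeros((590,800,3),np.uint8);o[:290,:391]=a[:290,:391];o[:506,395:791]=b;o[300:580,50:330]=c;cv2.imwrite("pics/c8.png",o)
E
```

```text
20.6 [ 0.4716 -0.2094  0.2053] [ 32.2457  40.0396 123.5629 232.7894  54.4777  75.9629] 1.002415105809333 [0.5317 0.2325 0.1886]
```

View pics/c8.png

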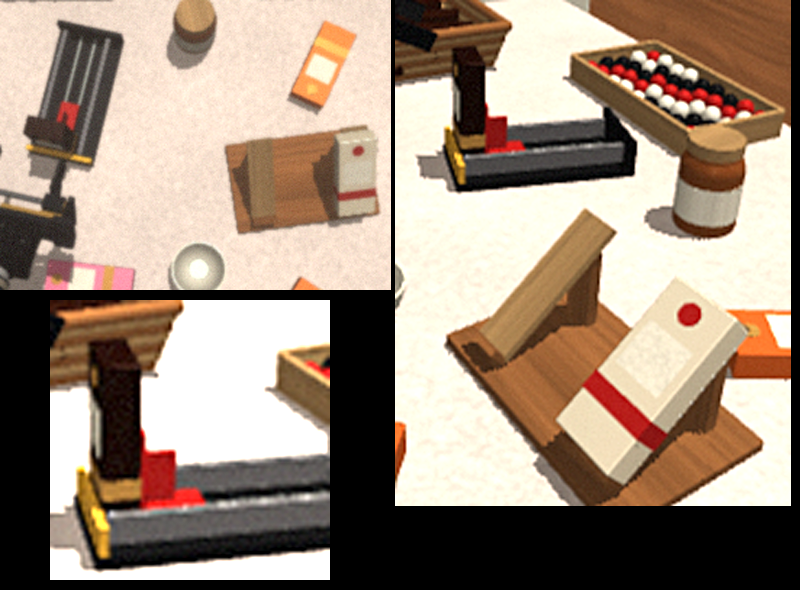

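The box stands upright in the lane behind the lip with the pusher on its back. White box, jar and bowl are unmoved. One numeric check, then hand in.

```bash
python3 - <<'E'
from h import *
S=cv2.imread("pics/side6.png");g=S.astype(float).mean(2);c=P(.015,.082);E=[]
for h in(.03,.04,.05,.06,-.01,0,.01,.02):
    p=proj("side",np.r_[c[:2]+.015*LU-.030*LN,.082+h]);r=int(round(p[1]));lo=int(p[0])-6;d=np.gradient(g[r,lo:lo+13]);print("h",h,"pred %.1f meas %d"%(p[0],lo+np.argmax(d)))
t=np.arange(-.07,0,.0005)
for k in(.005,.012,.02):
    px=np.array([proj("side",np.r_[c[:2]+(k-.015)*LU-.03*LN,.082+a]) for a in t],np.float32);v=cv2.remap(S,px[:,0].copy()[None],px[:,1].copy()[None],1)[0].astype(float);w=v[:,2]-v[:,0];m=(t>-.045)&(t<-.012);w=np.clip(w-np.percentile(w[m],30)-15,0,None)*m;print("ribbon z offset %.1f (expect -30)"%(1000*(w*t).sum()/w.sum()))
a=cv2.imread("pics/top0.png").astype(int);b=cv2.imread("pics/top6.png").astype(int)
for n,(x0,y0,x1,y1) in dict(white=(418,175,452,245),jar=(305,82,345,130),bowl=(305,255,348,298)).items(): print(n,abs(a-b)[y0:y1,x0:x1].mean())
E
```

```text
h 0.03 pred 312.3 meas 311
h 0.04 pred 312.4 meas 311
h 0.05 pred 312.4 meas 311
h 0.06 pred 312.5 meas 311
h -0.01 pred 312.2 meas 311
h 0 pred 312.2 meas 312
h 0.01 pred 312.3 meas 312
h 0.02 pred 312.3 meas 311
ribbon z offset -30.7 (expect -30)
ribbon z offset -29.6 (expect -30)
ribbon z offset -30.0 (expect -30)
white 8.586134453781513
jar 8.535243055555556
bowl 10.27005588606454
```

```bash
python3 -c "
from rig import job
print(job.hand_in())"
```

```text
the job is handed in; nothing more can be done
None
```

The job is handed in at about 21 s: the dark box stands upright and fully down on the tray floor, label over the lip and ribbon at the bottom, held by the pusher. The white box, jar and bowl look unmoved.

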